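# Check a sprung hook scale with its check weight

### The job

Check the sprung hook scale with the steel check weight: lift the weight from its cork pad by its tab, hang it by its window in the seat of the hook, and hand the load over so slowly and smoothly that the hook neither drops nor springs up when you let go and is never pushed down towards its stop. Let it hang untouched for two seconds until it is still, then lift it off slowly, without letting the hook snap up, and set it back upright on the middle of its pad without dropping it. Leave the die block, the roll of tape and the jar where they stand.

Things in the scene. Friction and masses are not known exactly. Their poses are not given: they have to be found in the camera images.
- scale: Fixed bench stand of the sprung scale: grey foot, blue column 272 mm high with a white graduated face looking to -x. Origin on the bench plumb below the middle of the hook's seat; its x axis points from the seat to the column. The foot covers x 85 to 195 mm and y -55 to 55 mm; the column, its caps and guide rods cover x 141 to 187 mm, y -35 to 35 mm.
- hook (a joint): Downward travel of the hook carriage in m: 0 unloaded at the upper stop, 0.09 at the lower stop. It slides freely on a spring: 0.3 N starts it, and each further newton lowers it 11.1 mm (90 N/m), lightly damped. The check weight takes it to between 0.022 and 0.071. Move it slowly: above 0.08 m/s counts as a jerk.
- hook_seat (a point): Middle of the hook's seat, moving with it, on top of the round level steel arm (8 mm diameter, along the scale's x axis), 200 mm above the bench unloaded; axes as the scale's. The seat is about 20 mm long: at +x a collar (18 mm diameter, face 11 mm from the middle) closes it, at -x the upturned tip. Beyond the collar the arm runs to the carriage, 129 mm from the middle.
- hook_tip (a point): Top of the hook's upturned tip, which leans outward (-x of the scale): 21 mm from the seat's middle and 12 mm above the seat; the tip's metal ends 25 mm from the middle. The window must pass over it.
- weight: Steel check weight, standing upright: cylinder 52 mm diameter, 40 mm high with a red band, and above it a dark flat bail plate with a window and a grip tab, 146 mm high in all. Mass unknown, 0.24 to 0.68 kg. Origin at the centre of the underside, z up; the bail plate (10 mm thick) has its faces square to x, so the window is looked through along x (the same from either side).
- weight_eye (a point): Top of the weight's window, 92 mm above its underside: apex of an inverted V which centres itself on the hook arm. The window is 40 mm wide (y) and reaches down 52 mm to the cylinder's top. Hung, the apex lies on the hook's seat.
- weight_grip (a point): Grip point in the weight's tab, 128 mm above its underside, 36 mm above the window's top. The tab is 10 mm thick (x), 30 mm wide (y), 96 to 146 mm above the underside; grip it from above across its thickness (closing along x); at this height the fingertips stay clear of the hook's tip.
- pad: Fixed round parking pad for the weight, cork in a dark steel rim, 92 mm diameter, 7 mm high. Origin at the centre of its underside, on the bench; the weight's underside rests 7 mm above it.
- die_a: Loose crimp die block, 36x62x34 mm, brown foot with grey block; bystander. Origin at the centre of its underside.
- tape_black: Loose roll of black tape lying flat, 52 mm diameter, 18 mm high; bystander. Origin at the centre of its underside.
- flux_jar: Loose white jar with a blue cap, 56 mm diameter, 55 mm high; bystander. Origin at the centre of its underside.

How it is judged:
On the way:
1. the weight hangs in the hook's seat, touched by nothing else, and has come to rest for 1.5 s (contact force between weight and scale above 1.5 N and contact force between each of the fingers, the arm and weight below 0.05 N and distance between weight_eye and hook_seat below 0.012 m and value of joint hook above 0.018 m and angle between weight's own z axis and vertical below 0.2 rad and velocity of joint hook between -0.01 and 0.01 m/s and linear speed of weight below 0.03 m/s), for 1.5 s.
At the end, for the whole second after the job is handed in: After it has hung at rest and untouched, the weight stands upright (within 0.06 rad) and still on the pad, its centre within 16 mm of the pad's centre, and the empty hook is back at the top of its travel (within 4 mm) (horizontal distance between weight and pad below 0.016 m and z of weight in the frame of pad between 0.004 and 0.01 m and angle between weight's own z axis and vertical below 0.06 rad and linear speed of weight below 0.02 m/s and value of joint hook below 0.004 m).
It fails at once if the hook is jerked, dropped or let snap up: it moves faster than 0.08 m/s (velocity of joint hook above 0.08 m/s or velocity of joint hook below -0.08 m/s).
It fails at once if the hook is pushed down towards its stop: travel beyond 0.082 m (value of joint hook above 0.082 m).
It fails at once if the weight is dropped onto its pad: faster than 0.3 m/s within 13 mm of the cork (horizontal distance between weight and pad below 0.04 m and z of weight in the frame of pad below 0.02 m and linear speed of weight above 0.3 m/s).
It fails at once if the die block, tape or jar is moved by more than 20 mm (distance of any of die_a, tape_black, flux_jar from where it was at the start of the episode above 0.02 m).
It also fails if it takes over 72 s, if anything falls off the work surface, if the arm or the gripper's body presses on something with over 40 N, if the wrist force passes 120 N, or if a joint passes its speed limit or range.

### The arm

A 6-joint arm with a two-finger parallel gripper is mounted at the origin on the work surface; the furniture and walls round the work are solid. World frame = base frame: x ahead of the robot, y to its left, z up, the work surface at z = 0. Lengths are in m, angles in rad, forces in N, time in s.
With the tool pointing down it reaches from about 0.35 to 0.975 m from the base axis. Payload 4.9 kg.
Tool frame: the origin (TCP) lies on the centre line of the jaws, within the pads' length; the fingertips stand 14 mm ahead of it and the grasp point (between the pads) lies 5 mm behind it (manip.nose_length is the distance from the TCP to the fingertips, in m); z points along the fingers, y is the line along which they close (so a half turn about z gives the same grasp; the last joint's range is limited). The gripper opens to 85 mm and grips with 20 to 120 N. Pads are 22 mm wide; open, the fingers measure 114 mm over their backs; the gripper's body (76 mm by 85 mm) begins 54 mm behind the grasp point. The pads swing forward as they close: fully open they stand 13 mm farther back than shut.
Start: joints at [1.066, 0.053, 1.613, -0, 1.476, -0.119], TCP at [0.235, 0.579, 0.245] pointing down, gripper open.
Joint ranges: [-3.01, 3.01], [-1.01, 2.22], [0.06, 2.58], [-1.02, 4.17], [0.09, 2.62], [-3.14, 3.14]. Speed limits (rad/s): [2.57, 2.57, 3.14, 3.14, 3.14, 3.14].

### API

Orientations are given as a unit quaternion [w, x, y, z].
In Python, from plant import manip, imaging gives the robot as it stands.
- The arm moves only by the tool play_rows, never from a script. Its argument "commands" is a list of rows, each a list of 6 numbers: the shift along the tool's x, y, z in mm, then the turn, a rotation vector about the tool's x, y, z in degrees. A call has 1 to 5 rows; each row shifts and turns the commanded pose from where the row before left it, along the tool's axes as they then stand; what a row does not reach is not made up. A row lasts 1/12 s, in which the tool goes at most 41.7 mm and 7.16 degrees, less where a joint would pass 70% of its speed; a pose out of reach is approached as far as the arm can. A call is refused whole if a number of a shift passes 41.7 or a number of a turn 7.16, either way. A call with a gripper value outside its range is refused whole. "hand" is the finger opening in mm, from 0 to 85.4, set as the call begins (left out, the last holds). The fingers move at their own pace and stop on an object; the grip force is fixed at half the most. Time passes only in rows, so rows that do not move let the fingers close. It gives the time, the measured TCP pose, the force, the opening and the grip force at its end, in the units of the state.
- manip.state(): the state, without advancing time (a new reading comes with each control period).
- imaging.grab_frame(name): name is "scene" or "top" or "wrist"; returns a dict with "image" (420x560x3 uint8, red, green, blue), "fx", "fy", "cx", "cy" (pixels), "R" (3x3) and "t" (3): a world point X has camera coordinates R X + t; the wrist camera has in their place "mount" (4x4, takes a point from camera to tool coordinates, whose origin is the TCP and whose axes are the flange's). Camera axes: x right, y down, z forward; pixel columns grow to the right and rows downward; lengths in m; the calibration is good to about 2 mm. A picture is of the moment at which its call begins: read the wrist's pose just before it. There is no depth.
- manip.job_done(): hands the job in; it is judged then, once.
The state is a dict: "time": time; "joint_pos": joint angles; "joint_vel": joint speeds; "joint_efforts": joint torques, N m; "tool_pos": TCP position; "tool_rot": TCP orientation; "contact_force": force on the tool from outside, world axes, zero at the start; "ft_torque": the same for the moment, N m; "gripper_width": opening from 0.0 (shut) to 1.0 (fully open); "grasp_force": force on a finger pad.
Only numpy, scipy, OpenCV 4.12 (cv2) and the standard library are available. Lean on these libraries where they do the work, as an engineer would, in place of code of your own. Each camera call takes 0.05 s, during which the arm holds its last target. There are 200 camera calls.

## Working session

There is one attempt and no reset: what is moved stays moved. The work goes in short steps, Python scripts to look and compute and a tool call to move; the robot and the scene stay as the last step left them, time stands still between calls to the robot, and variables do not carry over. Pictures are saved under pics/ and viewed, at most 10 in all, crops included, and the job is handed in when it is done.

Besides the shell and the picture viewer there is one more tool, called after "Call:" as name([rows], argument=value, ...), one row to a line, values as JSON. play_rows: Moves the arm, as the interface text tells. Its arguments: {"type":"object","properties":{"commands":{"type":"array","items":{"type":"array","items":{"type":"number"}}},"hand":{"type":"number"}},"required":["commands"]}

```bash
mkdir -p pics; python3 - <<'E'
from plant import manip, imaging
import cv2, pickle, numpy as np
print(manip.state())
d={}
for n in("scene","top","wrist"):
    f=imaging.grab_frame(n); d[n]=f
    cv2.imwrite(f"pics/{n}0.png",f["image"][:,:,::-1])
    print(n,{k:np.round(v,4).tolist() for k,v in f.items() if k!="image"})
pickle.dump(d,open("f0.pkl","wb"))
E
```

```text
{'time': 0.0, 'joint_pos': array([ 1.06600775e+00,  5.33468328e-02,  1.61430019e+00,  2.98862383e-05,
        1.47598151e+00, -1.19014433e-01]), 'joint_vel': array([ 8.42657734e-04,  6.44941867e-04, -2.17150098e-04,  3.19148008e-05,
        2.22939167e-04, -4.87086924e-04]), 'joint_efforts': array([-1.28703359e-03, -3.93697321e+01, -3.70162833e+01, -3.27563002e-04,
        7.17864779e-03,  2.07485527e-06]), 'tool_pos': array([0.23488543, 0.57854568, 0.2440655 ]), 'tool_rot': array([-3.26531494e-04,  1.91694526e-01,  9.81454111e-01, -9.64263001e-04]), 'contact_force': array([ 0.07639842, -0.81012551, -0.51545514]), 'ft_torque': array([-0.02868469,  0.00216474, -0.03988   ]), 'grasp_force': 0.0, 'gripper_width': 1.0026291877292868}
scene {'fx': 382.532, 'fy': 382.532, 'cx': 284.6587, 'cy': 205.4696, 'R': [[0.8125, -0.5827, -0.0195], [-0.4552, -0.6131, -0.6456], [0.3642, 0.5335, -0.7634]], 't': [-0.4244, 0.2419, 0.893]}
top {'fx': 412.1294, 'fy': 412.1294, 'cx': 285.3831, 'cy': 200.8137, 'R': [[0.0029, -0.9999, 0.016], [-0.9857, -0.0055, -0.1682], [0.1682, -0.0153, -0.9856]], 't': [-0.1084, 0.4998, 1.011]}
wrist {'fx': 316.6791, 'fy': 316.6791, 'cx': 279.1715, 'cy': 210.5408, 'mount': [[0.0004, -0.9601, -0.2796, 0.0699], [1.0, 0.0002, 0.001, 0.0004], [-0.0009, -0.2796, 0.9601, -0.1289], [0.0, 0.0, 0.0, 1.0]]}
```

View pics/scene0.png

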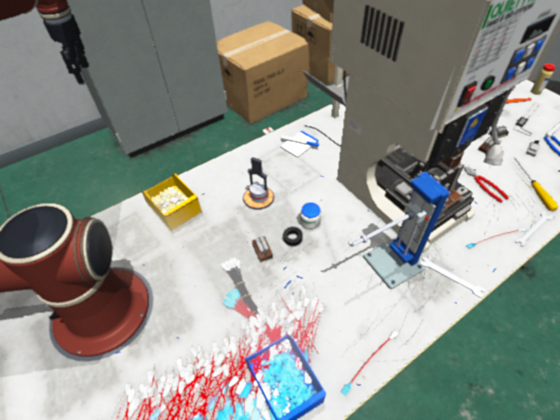

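View pics/top0.png

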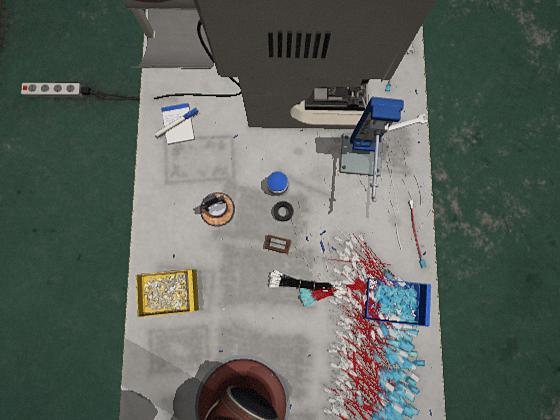

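The scene view shows the weight on its pad at (258,190), the scale's column at (420,215) and the hook tip at about (352,243). In the top view the weight is at (215,209) and the hook runs from (375,197) to the column at (378,125). The bystanders are at (278,182), (283,211) and (277,243). I'll take enlarged crops next.

```bash
cat > h.py <<'E'
import numpy as np, cv2, pickle
from scipy.spatial.transform import Rotation as Ro
def ray(f,u,v):
    R=np.array(f["R"]);t=np.array(f["t"])
    d=R.T@np.array([(u-f["cx"])/f["fx"],(v-f["cy"])/f["fy"],1]); return -R.T@t,d/np.linalg.norm(d)
def plane(f,u,v,z):
    o,d=ray(f,u,v); return o+d*(z-o[2])/d[2]
def proj(f,X):
    c=np.array(f["R"])@np.array(X)+f["t"]; return np.array([f["fx"]*c[0]/c[2]+f["cx"],f["fy"]*c[1]/c[2]+f["cy"]])
def tri(a,pa,b,pb):
    o1,d1=ray(a,*pa);o2,d2=ray(b,*pb)
    s=np.linalg.lstsq(np.c_[d1,-d2],o2-o1,rcond=None)[0]
    p,q=o1+s[0]*d1,o2+s[1]*d2; return (p+q)/2,np.linalg.norm(p-q)
def wristcam(f,st):
    q=st["tool_rot"]; T=np.eye(4);T[:3,:3]=Ro.from_quat([*q[1:],q[0]]).as_matrix();T[:3,3]=st["tool_pos"]
    C=np.linalg.inv(T@np.array(f["mount"])); f["R"]=C[:3,:3];f["t"]=C[:3,3]; return f
E
python3 - <<'E'
from h import *
d=pickle.load(open("f0.pkl","rb"))
def crop(n,x,y,w,h):
    return cv2.resize(d[n]["image"][y:y+h,x:x+w,::-1],(400,300),interpolation=cv2.INTER_CUBIC)
a=np.vstack([np.hstack([crop("scene",230,150,80,60),crop("scene",330,165,120,90)]*1),
 np.hstack([crop("top",180,180,80,60),crop("top",320,90,160,120)])])
cv2.imwrite("pics/crop0.png",a)
# masks: pad cork (orange), blue cap
for n in("scene","top"):
    hsv=cv2.cvtColor(d[n]["image"],cv2.COLOR_RGB2HSV)
    m=cv2.inRange(hsv,(5,90,90),(22,255,255))
    x0,y0,x1,y1=(230,150,300,215) if n=="scene" else (185,185,250,235)
    s=np.zeros_like(m);s[y0:y1,x0:x1]=m[y0:y1,x0:x1]
    p=cv2.findNonZero(s); e=cv2.fitEllipse(cv2.convexHull(p)); print(n,e,plane(d[n],*e[0],.007))
t=d["top"]
for nm,u,v,z in(("jar",278,181,.055),("tape",283,211,.018),("die",278,243,.034)):print(nm,plane(t,u,v,z))
E
```

```text
scene ((258.06207275390625, 196.80093383789062), (21.519533157348633, 29.43484878540039), 86.00811004638672) [0.47975733 0.07168214 0.007     ]
top ((216.9306182861328, 208.751953125), (30.6923885345459, 31.9204158782959), 39.79696273803711) [0.48425813 0.07324655 0.007     ]
jar [ 0.54939568 -0.08712088  0.055     ]
tape [ 0.4775874  -0.10052431  0.018     ]
die [ 0.39323131 -0.0880049   0.034     ]
```

View pics/crop0.png

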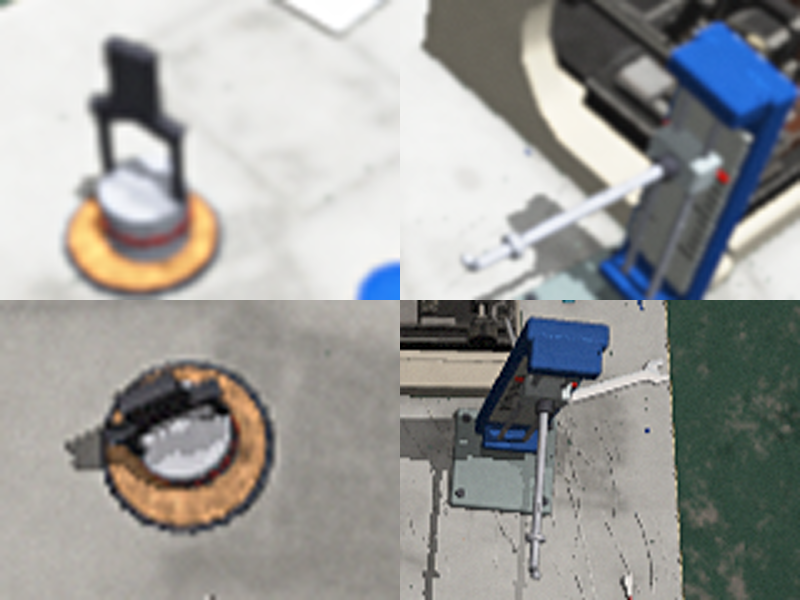

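```bash
python3 - <<'E'
from h import *
d=pickle.load(open("f0.pkl","rb"));s,t=d["scene"],d["top"]
P={}
for n,a,b in(("tip",(350.4,243.6),(374,199.2)),("collar",(364.5,238.5),(373.6,186.4)),("carr",(408.6,216.6),(378,132))):
    P[n],e=tri(s,a,t,b);print(n,P[n],e)
v=P["carr"]-P["tip"];print("yaw",np.degrees(np.arctan2(v[1],v[0])),np.linalg.norm(v))
print("cams",ray(s,0,0)[0],ray(t,0,0)[0])
for z in(.105,.153):print(z,plane(s,256.4,158.4,z))
# plate ends from top view at shoulder height ~.103
a=plane(t,180+110/5,180+135/5,.1);b=plane(t,180+228/5,180+88/5,.1);print(a,b,np.degrees(np.arctan2(*(b-a)[[1,0]]))+90)
for X in([.482,.0725,.007],[.482,.0725,.135],[.482,.0725,.153]):print(proj(s,X),proj(t,X))
from plant import manip
q=manip.state()["tool_rot"];print(Ro.from_quat([*q[1:],q[0]]).as_matrix().round(3))
E
```

```text
tip [ 0.47629764 -0.29553128  0.20376159] 0.0027142100965195275
collar [ 0.50863563 -0.29879978  0.19646234] 0.002792107599554934
carr [ 0.63148546 -0.31155653  0.19035736] 0.0070779654373309
yaw -5.895670934546235 0.15658780953687
cams [ 0.1297131  -0.57534399  0.82961647] [ 0.32293462 -0.09014461  1.08226548]
0.105 [0.51214587 0.11683009 0.105     ]
0.153 [0.48681279 0.07097914 0.153     ]
[0.47437406 0.09504804 0.1       ] [0.49765058 0.03906334 0.1       ] 22.57586530204952
[258.55945077 196.28228538] [217.18866268 209.60244113]
[255.06701237 163.90648502] [209.08897756 201.49954264]
[254.52062098 158.84129657] [207.775624   200.18566804]
[[-0.926  0.376 -0.001]
 [ 0.376  0.926 -0.001]
 [ 0.    -0.002 -1.   ]]
```

The pad and weight are at about (0.483, 0.072) with a yaw of about 22.5°. The hook seat is at about (0.496, -0.2975, 0.20) with a yaw of about -6°. The heights and the arm length match the given sizes. I'll move above the weight.

Call:
play_rows([
  [0, 0, 0, 0, 0, 6.5],
  [0, 0, 0, 0, 0, 6.5],
  [0, 0, 0, 0, 0, 6.5],
  [0, 0, 0, 0, 0, 6.5],
  [0, 0, 0, 0, 0, 6.5],
], hand=85)

```text
time: 0.57
tool_pos: [0.2351, 0.5788, 0.2447]
tool_rot: [-0.0, 0.461, 0.887, -0.0]
contact_force: [0.7, 0.2, 0.6]
gripper_width: 0.997
grasp_force: 0.0
```

Call:
play_rows([
  [0, 0, 0, 0, 0, 6.5],
  [0, 0, 0, 0, 0, 6.4],
  [-40, 2.6, 0, 0, 0, 0],
  [-40, 2.6, 0, 0, 0, 0],
  [-40, 2.6, 0, 0, 0, 0],
])

```text
time: 0.98
tool_pos: [0.2882, 0.47, 0.2446]
tool_rot: [0.0, 0.555, 0.832, -0.001]
contact_force: [1.2, 0.3, 0.0]
gripper_width: 0.997
grasp_force: 0.0
```

Call:
play_rows([
  [-40, 2.6, 0, 0, 0, 0],
  [-40, 2.6, 0, 0, 0, 0],
  [-40, 2.6, 0, 0, 0, 0],
  [-40, 2.6, 0, 0, 0, 0],
  [-40, 2.6, 0, 0, 0, 0],
])

```text
time: 1.4
tool_pos: [0.377, 0.2895, 0.2451]
tool_rot: [0.0, 0.555, 0.832, 0.0]
contact_force: [0.1, 0.2, -0.1]
gripper_width: 0.995
grasp_force: 0.0
```

Call:
play_rows([
  [-40, 2.6, 0, 0, 0, 0],
  [-40, 2.6, 0, 0, 0, 0],
  [-40, 2.6, 0, 0, 0, 0],
  [-40, 2.6, 0, 0, 0, 0],
  [-40, 2.6, 0, 0, 0, 0],
])

```text
time: 1.82
tool_pos: [0.4656, 0.1096, 0.2452]
tool_rot: [0.0, 0.556, 0.831, 0.0]
contact_force: [1.7, 0.3, -0.5]
gripper_width: 0.994
grasp_force: 0.0
```

Call:
play_rows([
  [-4, 0, 0, 0, 0, 0],
  [0, 0, 0, 0, 0, 0],
  [0, 0, 0, 0, 0, 0],
  [0, 0, 0, 0, 0, 0],
])

```text
time: 2.15
tool_pos: [0.4663, 0.1089, 0.2451]
tool_rot: [-0.0, 0.555, 0.832, 0.0]
contact_force: [0.1, 0.0, 0.8]
gripper_width: 0.993
grasp_force: 0.0
```

```bash
python3 - <<'E'
from h import *
from plant import manip,imaging
st=manip.state();f=wristcam(imaging.grab_frame("wrist"),st);pickle.dump((st,f),open("w1.pkl","wb"))
print(st["tool_pos"],Ro.from_quat([*st["tool_rot"][1:],st["tool_rot"][0]]).as_matrix().round(3),st["contact_force"],st["time"])
for z in(.007,.135,.153):print(proj(f,[.483,.0725,z]))
cv2.imwrite("pics/w1.png",f["image"][:,:,::-1])
E
```

```text
[0.46633688 0.10892015 0.24505659] [[-0.384  0.923 -0.001]
 [ 0.923  0.384  0.   ]
 [ 0.001 -0.    -1.   ]] [0.05950423 0.00409024 0.83214555] 2.15
[279.2985524  213.79838839]
[279.38486156 258.69106645]
[279.40400211 268.64679543]
```

View pics/w1.png

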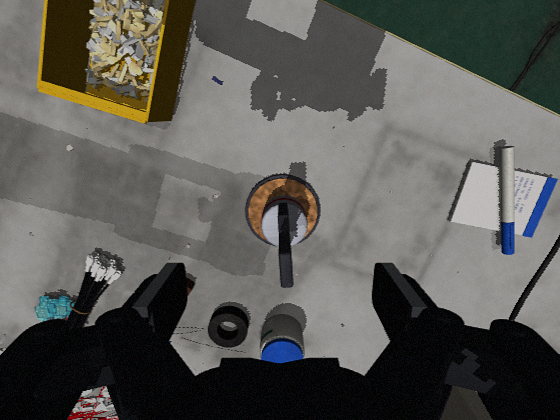

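The pad centre appears at (283,210), and the bail plate is nearly vertical in the image from (283,200) to (286,287). I'll measure both numerically.

```bash
python3 - <<'E'
from h import *
st,f=pickle.load(open("w1.pkl","rb"));I=f["image"]
hsv=cv2.cvtColor(I,cv2.COLOR_RGB2HSV)
m=cv2.inRange(hsv,(5,80,60),(22,255,255));m[:165]=0;m[255:]=0;m[:,:235]=0;m[:,330:]=0
e=cv2.fitEllipse(cv2.convexHull(cv2.findNonZero(m)));print(e,plane(f,*e[0],.007))
k=(I.max(2)<75).astype(np.uint8)
for y in range(196,290,6):
    xs=270+np.where(k[y,270:302])[0];print(y,xs.min() if len(xs) else 0,xs.max() if len(xs) else 0,len(xs))
E
```

```text
((282.34844970703125, 210.99697875976562), (65.98187255859375, 69.35872650146484), 90.60277557373047) [0.48504113 0.07717483 0.007     ]
196 270 301 25
202 270 301 32
208 278 301 24
214 278 299 22
220 278 296 19
226 278 295 18
232 279 296 12
238 279 292 13
244 270 289 13
250 279 290 12
256 279 290 12
262 279 291 13
268 279 292 14
274 280 292 13
280 280 292 13
286 281 292 12
```

```bash
python3 - <<'E'
from h import *
st,f=pickle.load(open("w1.pkl","rb"));I=f["image"]
g=cv2.GaussianBlur(I.max(2),(3,3),0).astype(float)
pts=[]
for y in range(248,286,2):
    w=np.clip(120-g[y,272:300],0,None);w[:5]*=g[y,272:277]<75
    pts.append((y,(w*np.arange(272,300)).sum()/w.sum()))
p=np.array(pts);print(p[::3].round(1).tolist())
c=np.polyfit(p[:,0],p[:,1],1)
a,b=[plane(f,np.polyval(c,y),y,.153) for y in(246,286.5)];v=a-b;print(a,b,np.linalg.norm(v),(a+b)/2)
n=np.degrees(np.arctan2(v[1],v[0]))-90;print("yaw",n)
T=Ro.from_quat([*st["tool_rot"][1:],st["tool_rot"][0]]).as_matrix()
print("shift tool mm",1000*T.T@((a+b)/2-st["tool_pos"]))
cv2.imwrite("pics/w1c.png",cv2.resize(I[150:300,210:360,::-1],(600,600),interpolation=cv2.INTER_CUBIC))
E
```

```text
[[248.0, 284.4], [254.0, 284.4], [260.0, 284.9], [266.0, 285.5], [272.0, 285.8], [278.0, 286.1], [284.0, 286.4]]
[0.47907696 0.09112448 0.153     ] [0.49413755 0.06053011 0.153     ] 0.03410039407237993 [0.48660725 0.07582729 0.153     ]
yaw 26.20948444516401
shift tool mm [-38.39623865   6.04546507  92.03054558]
```

View pics/w1c.png

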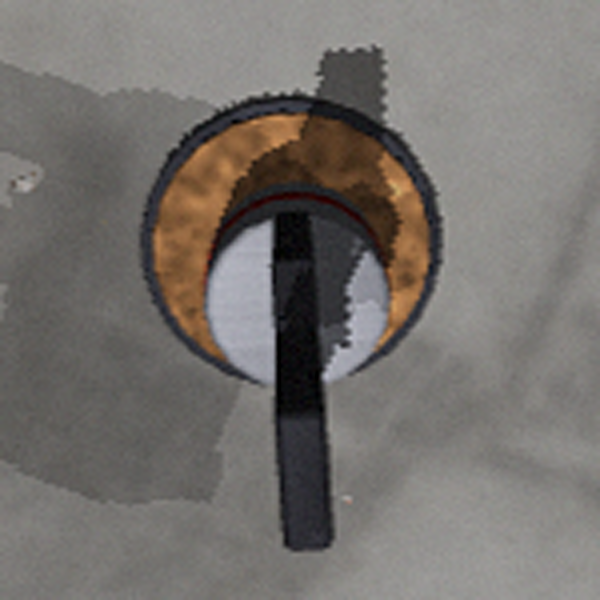

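The crop shows the tab's top face from (284,254) to (287,287), centred at (286,270.5) with a yaw of about 25.5°. The pad centre is at (283,210). I'll align the tool, descend and grip.

Call:
play_rows([
  [0, 0, 0, 0, 0, -3],
  [-21, 2, 0, 0, 0, 0],
  [-21.3, 2.2, 0, 0, 0, 0],
  [0, 0, 25, 0, 0, 0],
  [0, 0, 25, 0, 0, 0],
], hand=85)

```text
time: 2.62
tool_pos: [0.4904, 0.0723, 0.1969]
tool_rot: [0.002, 0.533, 0.846, 0.001]
contact_force: [0.5, 0.5, -0.3]
gripper_width: 0.995
grasp_force: 0.0
```

Call:
play_rows([
  [0, 0, 25, 0, 0, 0],
  [0, 0, 20, 0, 0, 0],
  [0, 0, 15, 0, 0, 0],
  [0, 0, 5, 0, 0, 0],
  [0, 0, 0, 0, 0, 0],
])

```text
time: 3.03
tool_pos: [0.4875, 0.0726, 0.1287]
tool_rot: [-0.001, 0.533, 0.846, -0.001]
contact_force: [0.0, -0.6, 0.5]
gripper_width: 0.996
grasp_force: 0.0
```

Call:
play_rows([
  [0, 0, 0, 0, 0, 0],
  [0, 0, 0, 0, 0, 0],
], hand=40)

```text
time: 3.2
tool_pos: [0.4898, 0.072, 0.1319]
tool_rot: [0.001, 0.533, 0.846, 0.001]
contact_force: [0.0, -0.1, -0.6]
gripper_width: 0.74
grasp_force: 0.0
```

```bash
python3 - <<'E'
from h import *
from plant import manip,imaging
st=manip.state();f=imaging.grab_frame("wrist");print({k:np.round(st[k],4) for k in("time","tool_pos","contact_force","gripper_width")})
cv2.imwrite("pics/w2.png",f["image"][150:,:,::-1])
E
```

```text
{'time': np.float64(3.2), 'tool_pos': array([0.4898, 0.072 , 0.1319]), 'contact_force': array([ 0.0412, -0.1409, -0.551 ]), 'gripper_width': np.float64(0.7403)}
```

View pics/w2.png

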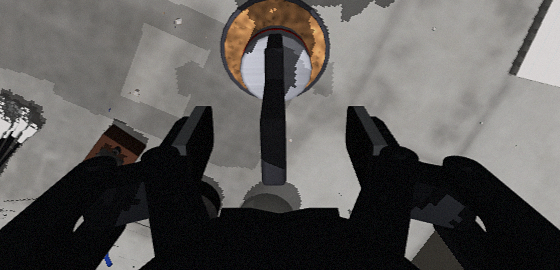

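The tab at u≈273 lies between the fingers, whose midpoint is at u≈278.5. That is about 2 mm towards -y of the tool, so I'll correct it and close.

Call:
play_rows([
  [0, -2, 0, 0, 0, 0],
  [0, 0, 0, 0, 0, 0],
  [0, 0, 0, 0, 0, 0],
  [0, 0, 0, 0, 0, 0],
  [0, 0, 0, 0, 0, 0],
], hand=18)

```text
time: 3.67
tool_pos: [0.4872, 0.0705, 0.1305]
tool_rot: [0.0, 0.534, 0.846, 0.0]
contact_force: [0.6, 0.9, 0.3]
gripper_width: 0.212
grasp_force: 0.0
```

Call:
play_rows([
  [0, 0, 0, 0, 0, 0],
  [0, 0, 0, 0, 0, 0],
  [0, 0, 0, 0, 0, 0],
  [0, 0, 0, 0, 0, 0],
  [0, 0, 0, 0, 0, 0],
], hand=2)

```text
time: 4.08
tool_pos: [0.4873, 0.0706, 0.1304]
tool_rot: [0.0, 0.534, 0.846, 0.0]
contact_force: [1.4, 0.4, -0.7]
gripper_width: 0.106
grasp_force: 59.1
```

Call:
play_rows([
  [0, 0, 0, 0, 0, 0],
  [0, 0, 0, 0, 0, 0],
  [0, 0, 0, 0, 0, 0],
])

```text
time: 4.33
tool_pos: [0.4873, 0.0706, 0.1304]
tool_rot: [0.0, 0.534, 0.846, 0.0]
contact_force: [2.2, 0.8, -0.1]
gripper_width: 0.107
grasp_force: 59.2
```

Call:
play_rows([
  [0, 0, -5, 0, 0, 0],
  [0, 0, -10, 0, 0, 0],
  [0, 0, -20, 0, 0, 0],
  [0, 0, -25, 0, 0, 0],
  [0, 0, -25, 0, 0, 0],
])

```text
time: 4.75
tool_pos: [0.4854, 0.0706, 0.2145]
tool_rot: [-0.002, 0.534, 0.846, -0.001]
contact_force: [0.8, -0.3, -5.3]
gripper_width: 0.111
grasp_force: 58.8
```

Call:
play_rows([
  [0, 0, -25, 0, 0, 0],
  [0, 0, -14, 0, 0, 0],
  [0, 0, -5, 0, 0, 0],
  [0, 0, 0, 0, 0, 0],
  [0, 0, 0, 0, 0, 0],
])

```text
time: 5.17
tool_pos: [0.4863, 0.0706, 0.2576]
tool_rot: [-0.001, 0.534, 0.846, -0.001]
contact_force: [0.2, 0.9, -6.2]
gripper_width: 0.108
grasp_force: 58.8
```

Call:
play_rows([
  [0, 0, 0, 0, 0, 6],
  [0, 0, 0, 0, 0, 6.5],
  [0, 0, 0, 0, 0, 6.5],
  [0, 0, 0, 0, 0, 6.5],
  [0, 0, 0, 0, 0, 5.9],
])

```text
time: 5.58
tool_pos: [0.4858, 0.0706, 0.2562]
tool_rot: [-0.002, 0.744, 0.668, -0.002]
contact_force: [-0.4, -0.9, -5.7]
gripper_width: 0.106
grasp_force: 58.9
```

Call:
play_rows([
  [-15, -1, 0, 0, 0, 0],
  [-30, -1.5, 0, 0, 0, 0],
  [-35, -2, 0, 0, 0, 0],
  [-35, -2, 0, 0, 0, 0],
  [-35, -2, 0, 0, 0, 0],
])

```text
time: 6.0
tool_pos: [0.4616, -0.0785, 0.2564]
tool_rot: [-0.002, 0.742, 0.67, -0.001]
contact_force: [0.6, -0.4, -6.4]
gripper_width: 0.107
grasp_force: 58.7
```

Call:
play_rows([
  [-35, -2, 0, 0, 0, 0],
  [-35, -2, 0, 0, 0, 0],
  [-35, -2, 0, 0, 0, 0],
  [-35, -2, 0, 0, 0, 0],
  [-30, -1, 0, 0, 0, 0],
])

```text
time: 6.42
tool_pos: [0.435, -0.2473, 0.2564]
tool_rot: [-0.002, 0.743, 0.669, -0.001]
contact_force: [0.6, 0.8, -5.7]
gripper_width: 0.109
grasp_force: 58.8
```

Call:
play_rows([
  [-25, -1, 0, 0, 0, 0],
  [-20, 0, 0, 0, 0, 0],
  [0, 0, 0, 0, 0, 0],
  [0, 0, 0, 0, 0, 0],
  [0, 0, 0, 0, 0, 0],
])

```text
time: 6.83
tool_pos: [0.4305, -0.2896, 0.2571]
tool_rot: [-0.002, 0.743, 0.67, 0.0]
contact_force: [-0.2, -0.4, -6.6]
gripper_width: 0.11
grasp_force: 58.7
```

```bash
python3 - <<'E'
from h import *
from plant import manip,imaging
st=manip.state();print({k:np.round(st[k],4) for k in("time","tool_pos","tool_rot","contact_force","gripper_width","joint_pos")})
d={n:imaging.grab_frame(n) for n in("scene","top","wrist")}
d["wrist"]=wristcam(d["wrist"],st);pickle.dump((st,d),open("f3.pkl","wb"))
c=[cv2.resize(d["scene"]["image"][170:290,280:440],(400,300),interpolation=2),cv2.resize(d["top"]["image"][130:235,320:460],(400,300),interpolation=2),cv2.resize(d["wrist"]["image"],(400,300))]
for n in("scene","top","wrist"):
  print(n,[proj(d[n],X).round(1).tolist() for X in([.496,-.2975,.2],[.475,-.2955,.212],st["tool_pos"]-[0,0,.0314])])
a=np.vstack([np.hstack(c[:2]),np.hstack([c[2],c[2]*0])])[:,:,::-1];cv2.imwrite("pics/f3.png",a)
E
```

```text
{'time': np.float64(6.8333), 'tool_pos': array([ 0.4305, -0.2896,  0.2571]), 'tool_rot': array([-2.100e-03,  7.426e-01,  6.697e-01,  1.000e-04]), 'contact_force': array([-0.1766, -0.446 , -6.6406]), 'gripper_width': np.float64(0.1099), 'joint_pos': array([-7.3600e-01, -2.0880e-01,  1.8403e+00,  6.0000e-04,  1.5143e+00,
       -6.3290e-01])}
scene [[358.9, 240.3], [351.0, 241.3], [332.1, 246.6]]
top [[373.9, 191.2], [374.6, 199.7], [374.0, 219.4]]
wrist [[382.6, 238.9], [353.2, 246.4], [277.1, 253.7]]
```

View pics/f3.png

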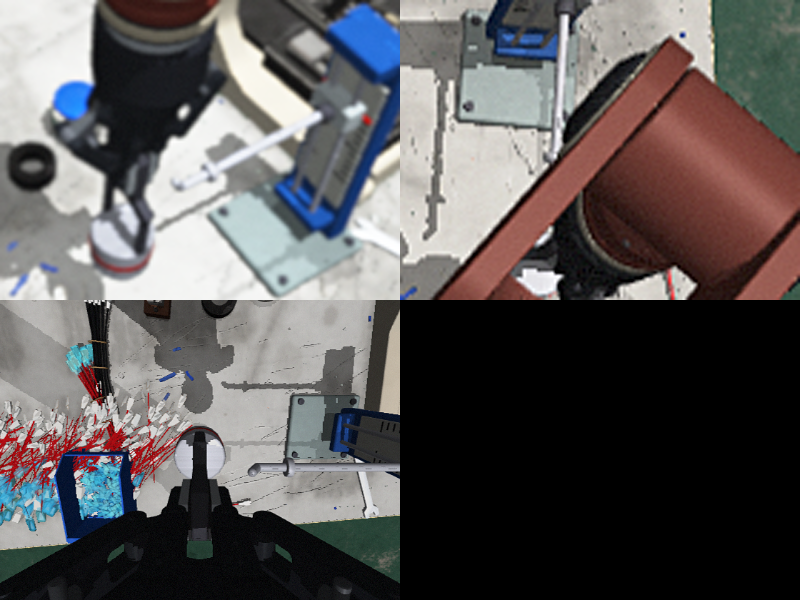

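The weight hangs free in the grip. The wrist view shows the hook tip near full-frame (354,235) with the arm running level to the right and the collar near u≈405. I'll measure the arm line and the collar.

```bash
python3 - <<'E'
from h import *
st,d=pickle.load(open("f3.pkl","rb"));f=d["wrist"];I=f["image"]
cv2.imwrite("pics/f3c.png",cv2.resize(I[200:275,335:455,::-1],(800,500),interpolation=2))
for X in([.496,-.2975,.2],):pass
for z in(.196,.2):
  print(z,plane(f,354,235,.212),[plane(f,u,235.5,z).round(4) for u in(405,470,530)])
E
```

```text
0.196 [ 0.47572664 -0.28834862  0.212     ] [array([ 0.5114, -0.2983,  0.196 ]), array([ 0.5527, -0.3025,  0.196 ]), array([ 0.5907, -0.3064,  0.196 ])]
0.2 [ 0.47572664 -0.28834862  0.212     ] [array([ 0.5099, -0.2967,  0.2   ]), array([ 0.5503, -0.3008,  0.2   ]), array([ 0.5875, -0.3046,  0.2   ])]
```

View pics/f3c.png

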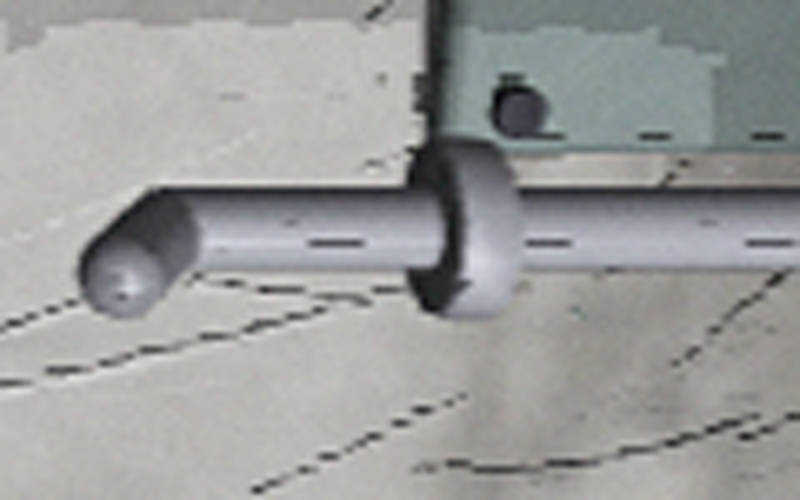

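```bash
python3 - <<'E'
from h import *
st,d=pickle.load(open("f3.pkl","rb"));f=d["wrist"]
T=Ro.from_quat([*st["tool_rot"][1:],st["tool_rot"][0]]).as_matrix();print(T.round(4))
a=plane(f,400.4,234.2,.196);b=plane(f,454,234.2,.196);tip=plane(f,353.3,242,.212)
print(a,b,tip,np.degrees(np.arctan2(*(b-a)[[1,0]])))
for P in(a,tip):print(1000*T.T@(P-st["tool_pos"]))
E
```

```text
[[ 0.103   0.9947 -0.0027]
 [ 0.9947 -0.103   0.0033]
 [ 0.003  -0.003  -1.    ]]
[ 0.50851217 -0.29713942  0.196     ] [ 0.54246807 -0.30060226  0.196     ] [ 0.47515173 -0.2926976   0.212     ] -5.822933892404505
[ 0.33864169 78.58528842 60.86635173]
[ 1.36912948 44.89652143 44.97127256]
```

The seat middle is 66.5 mm ahead along tool y. It is laterally aligned to within 1 mm and clears the tip by about 13 mm. I'll move in and begin lowering.

Call:
play_rows([
  [0, 4, 0, 0, 0, 0],
  [0, 8, 0, 0, 0, 0],
  [0, 8, 0, 0, 0, 0],
  [0, 8, 0, 0, 0, 0],
  [0, 8, 0, 0, 0, 0],
])

```text
time: 7.4
tool_pos: [0.4681, -0.2942, 0.2593]
tool_rot: [0.0, 0.742, 0.67, 0.0]
contact_force: [0.1, -0.4, -6.8]
gripper_width: 0.105
grasp_force: 58.7
```

Call:
play_rows([
  [0, 8, 0, 0, 0, 0],
  [0, 8, 0, 0, 0, 0],
  [0, 8, 0, 0, 0, 0],
  [0, 4.5, 0, 0, 0, 0],
  [0, 2, 0, 0, 0, 0],
])

```text
time: 7.82
tool_pos: [0.4981, -0.2974, 0.2592]
tool_rot: [-0.0, 0.742, 0.67, 0.0]
contact_force: [-0.0, -0.2, -6.4]
gripper_width: 0.107
grasp_force: 58.7
```

Call:
play_rows([
  [0, 0, 0, 0, 0, 0],
  [0, 0, 0, 0, 0, 0],
  [0, 0, 2, 0, 0, 0],
  [0, 0, 3, 0, 0, 0],
  [0, 0, 3, 0, 0, 0],
])

```text
time: 8.23
tool_pos: [0.497, -0.2974, 0.2511]
tool_rot: [0.0, 0.743, 0.67, -0.0]
contact_force: [-0.8, 0.1, -5.8]
gripper_width: 0.107
grasp_force: 58.8
```

Call:
play_rows([
  [0, 0, 3, 0, 0, 0],
  [0, 0, 3, 0, 0, 0],
  [0, 0, 2, 0, 0, 0],
  [0, 0, 1, 0, 0, 0],
  [0, 0, 0, 0, 0, 0],
])

```text
time: 8.65
tool_pos: [0.4971, -0.2972, 0.2418]
tool_rot: [-0.0, 0.743, 0.67, -0.0]
contact_force: [0.1, -0.0, -6.5]
gripper_width: 0.107
grasp_force: 58.7
```

```bash
python3 - <<'E'
from h import *
from plant import manip,imaging
st=manip.state();print({k:np.round(st[k],4) for k in("time","tool_pos","tool_rot","contact_force","gripper_width")})
f=wristcam(imaging.grab_frame("wrist"),st);s=imaging.grab_frame("scene");pickle.dump((st,f,s),open("f4.pkl","wb"))
a=np.hstack([cv2.resize(f["image"][150:330,200:380],(400,400),interpolation=2),cv2.resize(s["image"][170:260,320:410],(400,400),interpolation=2)])
cv2.imwrite("pics/f4.png",a[:,:,::-1])
E
```

```text
{'time': np.float64(8.65), 'tool_pos': array([ 0.4971, -0.2972,  0.2418]), 'tool_rot': array([-4.000e-04,  7.426e-01,  6.697e-01, -1.000e-04]), 'contact_force': array([ 0.0902, -0.0455, -6.5113]), 'gripper_width': np.float64(0.1074)}
```

View pics/f4.png

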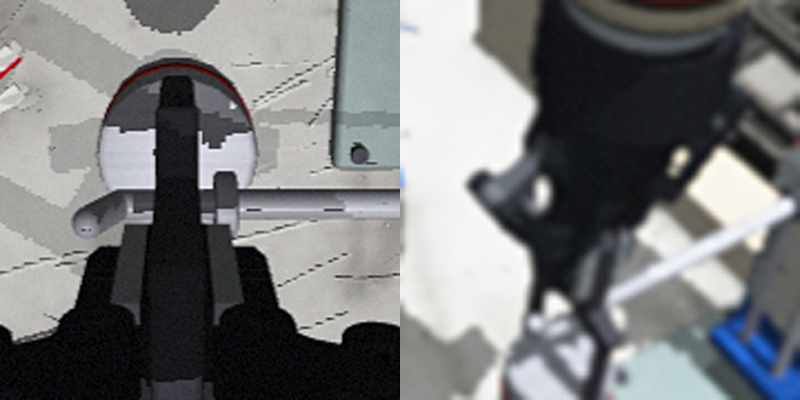

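The plate sits between the tip and the collar, with its centre at crop u≈177 against about 179 expected. I'll lower it gently onto the seat.

Call:
play_rows([
  [0, 0, 2, 0, 0, 0],
  [0, 0, 2, 0, 0, 0],
  [0, 0, 1.5, 0, 0, 0],
  [0, 0, 1, 0, 0, 0],
  [0, 0, 1, 0, 0, 0],
])

```text
time: 9.17
tool_pos: [0.4972, -0.2973, 0.2345]
tool_rot: [-0.0, 0.743, 0.67, -0.0]
contact_force: [-1.0, 0.0, -5.8]
gripper_width: 0.113
grasp_force: 58.7
```

Call:
play_rows([
  [0, 0, 1, 0, 0, 0],
  [0, 0, 1, 0, 0, 0],
  [0, 0, 1, 0, 0, 0],
  [0, 0, 1, 0, 0, 0],
  [0, 0, 1, 0, 0, 0],
])

```text
time: 9.58
tool_pos: [0.4973, -0.2974, 0.2299]
tool_rot: [0.0, 0.743, 0.67, -0.0]
contact_force: [-0.3, -0.4, -6.5]
gripper_width: 0.11
grasp_force: 58.8
```

Call:
play_rows([
  [0, 0, 1.5, 0, 0, 0],
  [0, 0, 1.5, 0, 0, 0],
  [0, 0, 1.5, 0, 0, 0],
  [0, 0, 1.5, 0, 0, 0],
  [0, 0, 1.5, 0, 0, 0],
])

```text
time: 10.0
tool_pos: [0.4974, -0.2975, 0.2223]
tool_rot: [0.0, 0.743, 0.67, 0.0]
contact_force: [-0.1, 0.2, -4.9]
gripper_width: 0.109
grasp_force: 58.8
```

Call:
play_rows([
  [0, 0, 1.5, 0, 0, 0],
  [0, 0, 1.5, 0, 0, 0],
  [0, 0, 1.5, 0, 0, 0],
  [0, 0, 1.5, 0, 0, 0],
  [0, 0, 1.5, 0, 0, 0],
])

```text
time: 10.42
tool_pos: [0.4973, -0.2974, 0.2148]
tool_rot: [0.0, 0.743, 0.67, 0.0]
contact_force: [-0.4, 0.4, -4.0]
gripper_width: 0.109
grasp_force: 58.8
```

Call:
play_rows([
  [0, 0, 1, 0, 0, 0],
  [0, 0, 0.5, 0, 0, 0],
  [0, 0, 0, 0, 0, 0],
  [0, 0, 0, 0, 0, 0],
])

```text
time: 10.75
tool_pos: [0.4974, -0.2975, 0.2135]
tool_rot: [0.0, 0.743, 0.67, 0.0]
contact_force: [0.7, 0.3, -4.1]
gripper_width: 0.112
grasp_force: 58.9
```

Call:
play_rows([
  [0, 0, 1, 0, 0, 0],
  [0, 0, 1.5, 0, 0, 0],
  [0, 0, 1.5, 0, 0, 0],
  [0, 0, 1.5, 0, 0, 0],
  [0, 0, 1.5, 0, 0, 0],
])

```text
time: 11.17
tool_pos: [0.4974, -0.2974, 0.2062]
tool_rot: [0.0, 0.743, 0.67, 0.0]
contact_force: [0.3, -1.4, -3.8]
gripper_width: 0.113
grasp_force: 59.0
```

Call:
play_rows([
  [0, 0, 1.5, 0, 0, 0],
  [0, 0, 1.5, 0, 0, 0],
  [0, 0, 1.5, 0, 0, 0],
  [0, 0, 1.5, 0, 0, 0],
  [0, 0, 1.5, 0, 0, 0],
])

```text
time: 11.58
tool_pos: [0.4973, -0.2974, 0.1988]
tool_rot: [0.0, 0.743, 0.67, 0.0]
contact_force: [-0.1, -0.9, -3.1]
gripper_width: 0.111
grasp_force: 59.0
```

Call:
play_rows([
  [0, 0, 1.5, 0, 0, 0],
  [0, 0, 1.5, 0, 0, 0],
  [0, 0, 1.5, 0, 0, 0],
  [0, 0, 1.5, 0, 0, 0],
  [0, 0, 1.5, 0, 0, 0],
])

```text
time: 12.0
tool_pos: [0.4973, -0.2974, 0.1913]
tool_rot: [0.0, 0.743, 0.67, 0.0]
contact_force: [0.4, -0.7, -1.7]
gripper_width: 0.109
grasp_force: 59.1
```

Call:
play_rows([
  [0, 0, 1.5, 0, 0, 0],
  [0, 0, 1.5, 0, 0, 0],
  [0, 0, 1.5, 0, 0, 0],
  [0, 0, 1.5, 0, 0, 0],
  [0, 0, 1.5, 0, 0, 0],
])

```text
time: 12.42
tool_pos: [0.4974, -0.2974, 0.1838]
tool_rot: [0.0, 0.743, 0.67, 0.0]
contact_force: [0.8, -0.5, -1.8]
gripper_width: 0.112
grasp_force: 59.2
```

Call:
play_rows([
  [0, 0, 1.5, 0, 0, 0],
  [0, 0, 1.5, 0, 0, 0],
  [0, 0, 1.5, 0, 0, 0],
  [0, 0, 1, 0, 0, 0],
  [0, 0, 0.5, 0, 0, 0],
])

```text
time: 12.83
tool_pos: [0.4974, -0.2974, 0.1777]
tool_rot: [0.0, 0.743, 0.67, 0.0]
contact_force: [-0.1, 0.0, -1.2]
gripper_width: 0.106
grasp_force: 59.4
```

Call:
play_rows([
  [0, 0, 0, 0, 0, 0],
  [0, 0, 0, 0, 0, 0],
])

```text
time: 13.0
tool_pos: [0.4973, -0.2974, 0.1779]
tool_rot: [0.0, 0.743, 0.67, 0.0]
contact_force: [-0.6, 0.2, -1.0]
gripper_width: 0.109
grasp_force: 59.4
```

Call:
play_rows([
  [0, 0, 0, 0, 0, 0],
])

```text
time: 13.08
tool_pos: [0.4974, -0.2974, 0.178]
tool_rot: [0.0, 0.743, 0.67, 0.0]
contact_force: [0.5, -1.2, -1.3]
gripper_width: 0.108
grasp_force: 59.4
```

Call:
play_rows([
  [0, 0, 0, 0, 0, 0],
])

```text
time: 13.17
tool_pos: [0.4973, -0.2974, 0.178]
tool_rot: [0.0, 0.743, 0.67, 0.0]
contact_force: [-0.1, -0.6, -1.2]
gripper_width: 0.111
grasp_force: 59.4
```

Call:
play_rows([
  [0, 0, 0, 0, 0, 0],
])

```text
time: 13.25
tool_pos: [0.4974, -0.2974, 0.1779]
tool_rot: [0.0, 0.743, 0.67, 0.0]
contact_force: [0.3, -0.5, -2.4]
gripper_width: 0.104
grasp_force: 59.4
```

The load is about 6.2 N, so equilibrium is near a TCP height of z≈0.166. I'll lower a bit further and average the forces.

Call:
play_rows([
  [0, 0, 1, 0, 0, 0],
  [0, 0, 1.5, 0, 0, 0],
  [0, 0, 1.5, 0, 0, 0],
  [0, 0, 1.5, 0, 0, 0],
  [0, 0, 1.5, 0, 0, 0],
])

```text
time: 13.67
tool_pos: [0.4974, -0.2974, 0.1707]
tool_rot: [0.0, 0.743, 0.67, 0.0]
contact_force: [0.0, -0.2, -0.6]
gripper_width: 0.103
grasp_force: 59.5
```

Call:
play_rows([
  [0, 0, 1.5, 0, 0, 0],
  [0, 0, 1, 0, 0, 0],
  [0, 0, 1, 0, 0, 0],
  [0, 0, 1, 0, 0, 0],
  [0, 0, 0.5, 0, 0, 0],
])

```text
time: 14.08
tool_pos: [0.4973, -0.2974, 0.1658]
tool_rot: [0.0, 0.743, 0.67, 0.0]
contact_force: [-0.2, 0.0, -0.3]
gripper_width: 0.108
grasp_force: 59.6
```

Call:
play_rows([
  [0, 0, 0, 0, 0, 0],
  [0, 0, 0, 0, 0, 0],
])

```text
time: 14.25
tool_pos: [0.4974, -0.2975, 0.1659]
tool_rot: [0.0, 0.743, 0.67, 0.0]
contact_force: [0.9, -0.3, -0.4]
gripper_width: 0.107
grasp_force: 59.6
```

Call:
play_rows([
  [0, 0, 0, 0, 0, 0],
])

```text
time: 14.33
tool_pos: [0.4973, -0.2974, 0.166]
tool_rot: [0.0, 0.743, 0.67, 0.0]
contact_force: [-0.3, 0.5, -0.8]
gripper_width: 0.106
grasp_force: 59.6
```

Call:
play_rows([
  [0, 0, 0, 0, 0, 0],
])

```text
time: 14.42
tool_pos: [0.4974, -0.2974, 0.1659]
tool_rot: [0.0, 0.743, 0.67, 0.0]
contact_force: [0.3, -0.0, 0.0]
gripper_width: 0.107
grasp_force: 59.6
```

Call:
play_rows([
  [0, 0, 0, 0, 0, 0],
])

```text
time: 14.5
tool_pos: [0.4974, -0.2974, 0.1659]
tool_rot: [0.0, 0.743, 0.67, 0.0]
contact_force: [1.2, -0.4, -0.6]
gripper_width: 0.109
grasp_force: 59.6
```

Call:
play_rows([
  [0, 0, 0, 0, 0, 0],
])

```text
time: 14.58
tool_pos: [0.4973, -0.2974, 0.1659]
tool_rot: [0.0, 0.743, 0.67, 0.0]
contact_force: [0.2, -0.7, -0.6]
gripper_width: 0.104
grasp_force: 59.6
```

Call:
play_rows([
  [0, 0, 0, 0, 0, 0],
])

```text
time: 14.67
tool_pos: [0.4973, -0.2974, 0.1659]
tool_rot: [0.0, 0.743, 0.67, 0.0]
contact_force: [0.6, -0.2, -0.6]
gripper_width: 0.109
grasp_force: 59.6
```

Call:
play_rows([
  [0, 0, 0, 0, 0, 0],
])

```text
time: 14.75
tool_pos: [0.4973, -0.2974, 0.1658]
tool_rot: [0.0, 0.743, 0.67, 0.0]
contact_force: [0.9, -0.5, 0.4]
gripper_width: 0.109
grasp_force: 59.6
```

Call:
play_rows([
  [0, 0, 1, 0, 0, 0],
  [0, 0, 1, 0, 0, 0],
  [0, 0, 1, 0, 0, 0],
  [0, 0, 1, 0, 0, 0],
  [0, 0, 0.5, 0, 0, 0],
])

```text
time: 15.17
tool_pos: [0.4973, -0.2974, 0.1612]
tool_rot: [0.0, 0.743, 0.67, 0.0]
contact_force: [0.3, -0.6, -0.8]
gripper_width: 0.104
grasp_force: 59.8
```

Call:
play_rows([
  [0, 0, 0, 0, 0, 0],
  [0, 0, 0, 0, 0, 0],
])

```text
time: 15.33
tool_pos: [0.4973, -0.2974, 0.1614]
tool_rot: [0.0, 0.743, 0.67, 0.0]
contact_force: [1.9, -1.3, 0.8]
gripper_width: 0.109
grasp_force: 59.8
```

Call:
play_rows([
  [0, 0, 0, 0, 0, 0],
])

```text
time: 15.42
tool_pos: [0.4973, -0.2974, 0.1614]
tool_rot: [0.0, 0.743, 0.67, 0.0]
contact_force: [0.1, -0.3, 0.7]
gripper_width: 0.11
grasp_force: 59.8
```

Call:
play_rows([
  [0, 0, 0, 0, 0, 0],
])

```text
time: 15.5
tool_pos: [0.4973, -0.2974, 0.1614]
tool_rot: [0.0, 0.743, 0.67, 0.0]
contact_force: [0.5, -1.2, -0.4]
gripper_width: 0.11
grasp_force: 59.8
```

Call:
play_rows([
  [0, 0, 0, 0, 0, 0],
])

```text
time: 15.58
tool_pos: [0.4973, -0.2974, 0.1614]
tool_rot: [0.0, 0.743, 0.67, 0.0]
contact_force: [0.5, -1.1, -0.4]
gripper_width: 0.109
grasp_force: 59.8
```

Call:
play_rows([
  [0, 0, 0, 0, 0, 0],
])

```text
time: 15.67
tool_pos: [0.4973, -0.2974, 0.1614]
tool_rot: [0.0, 0.743, 0.67, 0.0]
contact_force: [-0.1, -0.3, 0.4]
gripper_width: 0.111
grasp_force: 59.8
```

Call:
play_rows([
  [0, 0, 0, 0, 0, 0],
])

```text
time: 15.75
tool_pos: [0.4973, -0.2974, 0.1614]
tool_rot: [0.0, 0.743, 0.67, 0.0]
contact_force: [1.7, -1.1, 0.6]
gripper_width: 0.113
grasp_force: 59.8
```

Call:
play_rows([
  [0, 0, 0, 0, 0, 0],
])

```text
time: 15.83
tool_pos: [0.4973, -0.2974, 0.1614]
tool_rot: [0.0, 0.743, 0.67, 0.0]
contact_force: [-0.4, -0.9, 1.1]
gripper_width: 0.111
grasp_force: 59.8
```

Call:
play_rows([
  [0, 0, 0, 0, 0, 0],
])

```text
time: 15.92
tool_pos: [0.4973, -0.2974, 0.1613]
tool_rot: [0.0, 0.743, 0.67, 0.0]
contact_force: [1.2, -0.3, 1.2]
gripper_width: 0.114
grasp_force: 59.8
```

The load is balanced, with a mean force of about +0.3 N, inside the friction band. I'll release.

Call:
play_rows([
  [0, 0, 0, 0, 0, 0],
  [0, 0, 0, 0, 0, 0],
  [0, 0, 0, 0, 0, 0],
  [0, 0, 0, 0, 0, 0],
  [0, 0, 0, 0, 0, 0],
], hand=30)

```text
time: 16.33
tool_pos: [0.4972, -0.2973, 0.1612]
tool_rot: [-0.0, 0.743, 0.67, -0.0]
contact_force: [-0.3, -0.3, 0.3]
gripper_width: 0.352
grasp_force: 0.0
```

```bash
python3 - <<'E'
from h import *
from plant import manip,imaging
st=manip.state()
print(st["time"],st["gripper_width"],st["contact_force"])
f=imaging.grab_frame("wrist");s=imaging.grab_frame("scene")
a=np.hstack([cv2.resize(f["image"][150:330,200:380],(400,400),interpolation=2),cv2.resize(s["image"][170:260,320:410],(400,400),interpolation=2)])
cv2.imwrite("pics/f5.png",a[:,:,::-1])
E
```

```text
16.3333 0.35223563463606344 [-0.32088041 -0.29770793  0.2805984 ]
```

View pics/f5.png

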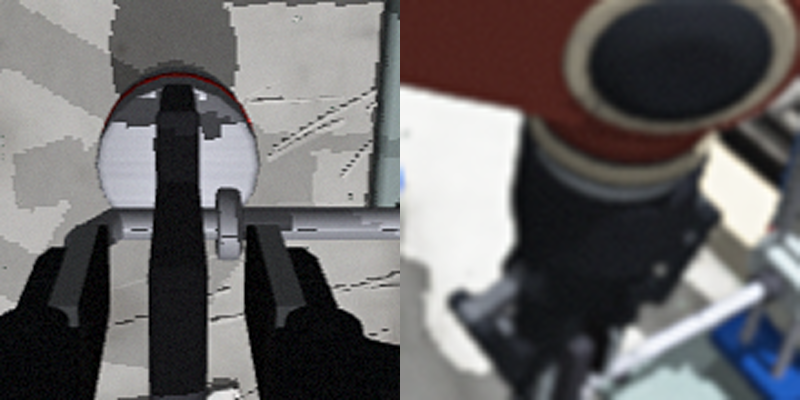

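The weight hangs in the seat with its plate (crop u 150–205) free between the open fingers. I'll wait now.

Call:
play_rows([
  [0, 0, 0, 0, 0, 0],
  [0, 0, 0, 0, 0, 0],
  [0, 0, 0, 0, 0, 0],
  [0, 0, 0, 0, 0, 0],
  [0, 0, 0, 0, 0, 0],
])

```text
time: 16.85
tool_pos: [0.4973, -0.2974, 0.1613]
tool_rot: [-0.0, 0.743, 0.67, 0.0]
contact_force: [0.3, -0.5, -0.2]
gripper_width: 0.354
grasp_force: 0.0
```

Call:
play_rows([
  [0, 0, 0, 0, 0, 0],
  [0, 0, 0, 0, 0, 0],
  [0, 0, 0, 0, 0, 0],
  [0, 0, 0, 0, 0, 0],
  [0, 0, 0, 0, 0, 0],
])

```text
time: 17.27
tool_pos: [0.4973, -0.2974, 0.1613]
tool_rot: [-0.0, 0.743, 0.67, -0.0]
contact_force: [0.2, -0.3, 0.5]
gripper_width: 0.349
grasp_force: 0.0
```

Call:
play_rows([
  [0, 0, 0, 0, 0, 0],
  [0, 0, 0, 0, 0, 0],
  [0, 0, 0, 0, 0, 0],
  [0, 0, 0, 0, 0, 0],
  [0, 0, 0, 0, 0, 0],
])

```text
time: 17.68
tool_pos: [0.4973, -0.2974, 0.1613]
tool_rot: [-0.0, 0.743, 0.67, -0.0]
contact_force: [0.0, 0.0, -0.4]
gripper_width: 0.354
grasp_force: 0.0
```

Call:
play_rows([
  [0, 0, 0, 0, 0, 0],
  [0, 0, 0, 0, 0, 0],
  [0, 0, 0, 0, 0, 0],
  [0, 0, 0, 0, 0, 0],
  [0, 0, 0, 0, 0, 0],
])

```text
time: 18.1
tool_pos: [0.4973, -0.2974, 0.1613]
tool_rot: [0.0, 0.743, 0.67, 0.0]
contact_force: [-0.2, 0.3, -0.4]
gripper_width: 0.349
grasp_force: 0.0
```

Call:
play_rows([
  [0, 0, 0, 0, 0, 0],
  [0, 0, 0, 0, 0, 0],
  [0, 0, 0, 0, 0, 0],
  [0, 0, 0, 0, 0, 0],
  [0, 0, 0, 0, 0, 0],
])

```text
time: 18.52
tool_pos: [0.4973, -0.2974, 0.1613]
tool_rot: [0.0, 0.743, 0.67, -0.0]
contact_force: [1.1, 0.0, -0.3]
gripper_width: 0.349
grasp_force: 0.0
```

Call:
play_rows([
  [0, 0, 0, 0, 0, 0],
  [0, 0, 0, 0, 0, 0],
  [0, 0, 0, 0, 0, 0],
  [0, 0, 0, 0, 0, 0],
  [0, 0, 0, 0, 0, 0],
])

```text
time: 18.93
tool_pos: [0.4973, -0.2974, 0.1613]
tool_rot: [-0.0, 0.743, 0.67, -0.0]
contact_force: [-0.2, -0.5, -0.0]
gripper_width: 0.344
grasp_force: 0.0
```

Call:
play_rows([
  [0, 0, 0, 0, 0, 0],
  [0, 0, 0, 0, 0, 0],
  [0, 0, 0, 0, 0, 0],
  [0, 0, 0, 0, 0, 0],
  [0, 0, 0, 0, 0, 0],
])

```text
time: 19.35
tool_pos: [0.4973, -0.2974, 0.1613]
tool_rot: [0.0, 0.743, 0.67, 0.0]
contact_force: [-0.4, 0.8, 0.3]
gripper_width: 0.352
grasp_force: 0.0
```

```bash
python3 - <<'E'
from h import *
from plant import manip,imaging
fs=[imaging.grab_frame("wrist")["image"].astype(float) for _ in range(12)]
print(manip.state()["time"],[np.abs(x-fs[0])[150:330,200:380].mean().round(2) for x in fs[1:]])
I=fs[0].max(2)
for v in(205,215,225,260,290,310):
    r=I[v,262:300];k=np.where(r<60)[0];print(v,262+k.min(),262+k.max())
E
```

```text
19.95 [np.float64(3.08), np.float64(3.1), np.float64(3.12), np.float64(3.1), np.float64(3.1), np.float64(3.1), np.float64(3.11), np.float64(3.09), np.float64(3.09), np.float64(3.09), np.float64(3.09)]
205 266 289
215 269 288
225 270 288
260 268 297
290 267 292
310 267 292
```

The image is still, and the plate is centred between the fingers. I'll regrip and lift slowly.

Call:
play_rows([
  [0, 0, 0, 0, 0, 0],
  [0, 0, 0, 0, 0, 0],
  [0, 0, 0, 0, 0, 0],
], hand=14)

```text
time: 20.2
tool_pos: [0.4973, -0.2974, 0.1613]
tool_rot: [0.0, 0.743, 0.67, -0.0]
contact_force: [0.5, 0.2, -0.1]
gripper_width: 0.161
grasp_force: 0.0
```

Call:
play_rows([
  [0, 0, 0, 0, 0, 0],
  [0, 0, 0, 0, 0, 0],
  [0, 0, 0, 0, 0, 0],
  [0, 0, 0, 0, 0, 0],
  [0, 0, 0, 0, 0, 0],
], hand=2)

```text
time: 20.62
tool_pos: [0.4971, -0.2975, 0.1613]
tool_rot: [-0.0, 0.743, 0.67, -0.0]
contact_force: [-1.4, -0.9, -0.2]
gripper_width: 0.109
grasp_force: 60.7
```

Call:
play_rows([
  [0, 0, -0.5, 0, 0, 0],
  [0, 0, -1, 0, 0, 0],
  [0, 0, -1.5, 0, 0, 0],
  [0, 0, -1.5, 0, 0, 0],
  [0, 0, -1.5, 0, 0, 0],
])

```text
time: 21.03
tool_pos: [0.4971, -0.2975, 0.1674]
tool_rot: [-0.0, 0.743, 0.67, -0.0]
contact_force: [-2.1, -1.0, -0.0]
gripper_width: 0.11
grasp_force: 60.7
```

Call:
play_rows([
  [0, 0, -2, 0, 0, 0],
  [0, 0, -2, 0, 0, 0],
  [0, 0, -2, 0, 0, 0],
  [0, 0, -2, 0, 0, 0],
  [0, 0, -2, 0, 0, 0],
])

```text
time: 21.45
tool_pos: [0.4971, -0.2974, 0.1773]
tool_rot: [-0.0, 0.743, 0.67, -0.0]
contact_force: [-2.2, -0.7, -0.6]
gripper_width: 0.109
grasp_force: 60.6
```

Gripped, and the hook is following. I'll keep lifting at 24 mm/s.

Call:
play_rows([
  [0, 0, -2, 0, 0, 0],
  [0, 0, -2, 0, 0, 0],
  [0, 0, -2, 0, 0, 0],
  [0, 0, -2, 0, 0, 0],
  [0, 0, -2, 0, 0, 0],
])

```text
time: 21.87
tool_pos: [0.4972, -0.2974, 0.1873]
tool_rot: [-0.0, 0.743, 0.67, -0.0]
contact_force: [-1.4, -2.5, -1.7]
gripper_width: 0.115
grasp_force: 60.5
```

Call:
play_rows([
  [0, 0, -2, 0, 0, 0],
  [0, 0, -2, 0, 0, 0],
  [0, 0, -2, 0, 0, 0],
  [0, 0, -2, 0, 0, 0],
  [0, 0, -2, 0, 0, 0],
])

```text
time: 22.28
tool_pos: [0.4972, -0.2973, 0.1973]
tool_rot: [-0.0, 0.743, 0.67, 0.0]
contact_force: [-2.4, -1.7, -3.0]
gripper_width: 0.108
grasp_force: 60.3
```

Call:
play_rows([
  [0, 0, -2, 0, 0, 0],
  [0, 0, -2, 0, 0, 0],
  [0, 0, -2, 0, 0, 0],
  [0, 0, -2, 0, 0, 0],
  [0, 0, -2, 0, 0, 0],
])

```text
time: 22.7
tool_pos: [0.4973, -0.2972, 0.2073]
tool_rot: [-0.0, 0.743, 0.67, 0.0]
contact_force: [-1.5, -2.1, -4.1]
gripper_width: 0.109
grasp_force: 60.2
```

Call:
play_rows([
  [0, 0, -2, 0, 0, 0],
  [0, 0, -2, 0, 0, 0],
  [0, 0, -2, 0, 0, 0],
  [0, 0, -2, 0, 0, 0],
  [0, 0, -2, 0, 0, 0],
])

```text
time: 23.12
tool_pos: [0.4973, -0.2972, 0.2173]
tool_rot: [-0.0, 0.743, 0.67, 0.0]
contact_force: [-0.9, -1.3, -5.2]
gripper_width: 0.106
grasp_force: 60.0
```

Call:
play_rows([
  [0, 0, -2, 0, 0, 0],
  [0, 0, -2, 0, 0, 0],
  [0, 0, -1.5, 0, 0, 0],
  [0, 0, -1.5, 0, 0, 0],
  [0, 0, -1.5, 0, 0, 0],
])

```text
time: 23.53
tool_pos: [0.4973, -0.2972, 0.2258]
tool_rot: [-0.0, 0.743, 0.67, 0.0]
contact_force: [-0.6, -0.9, -5.5]
gripper_width: 0.106
grasp_force: 59.8
```

Call:
play_rows([
  [0, 0, -1.5, 0, 0, 0],
  [0, 0, -1.5, 0, 0, 0],
  [0, 0, -1.5, 0, 0, 0],
  [0, 0, -1.5, 0, 0, 0],
  [0, 0, -1.5, 0, 0, 0],
])

```text
time: 23.95
tool_pos: [0.4973, -0.2973, 0.2333]
tool_rot: [-0.0, 0.743, 0.67, 0.0]
contact_force: [-0.1, 0.2, -6.4]
gripper_width: 0.108
grasp_force: 59.7
```

Call:
play_rows([
  [0, 0, -1.5, 0, 0, 0],
  [0, 0, -1.5, 0, 0, 0],
  [0, 0, -1.5, 0, 0, 0],
  [0, 0, -1.5, 0, 0, 0],
  [0, 0, -1.5, 0, 0, 0],
])

```text
time: 24.37
tool_pos: [0.4973, -0.2974, 0.2409]
tool_rot: [-0.0, 0.743, 0.67, -0.0]
contact_force: [-0.2, 0.2, -6.0]
gripper_width: 0.107
grasp_force: 59.7
```

Call:
play_rows([
  [0, 0, -2, 0, 0, 0],
  [0, 0, -4, 0, 0, 0],
  [0, 0, -4, 0, 0, 0],
  [0, 0, -4, 0, 0, 0],
  [0, 0, -3, 0, 0, 0],
])

```text
time: 24.78
tool_pos: [0.4975, -0.2975, 0.2587]
tool_rot: [0.0, 0.743, 0.67, 0.0]
contact_force: [0.0, -0.1, -5.7]
gripper_width: 0.107
grasp_force: 59.6
```

Call:
play_rows([
  [0, 0, 0, 0, 0, 0],
  [0, 0, 0, 0, 0, 0],
])

```text
time: 24.95
tool_pos: [0.4974, -0.2975, 0.2583]
tool_rot: [0.0, 0.743, 0.67, 0.0]
contact_force: [-0.6, -0.1, -6.3]
gripper_width: 0.109
grasp_force: 59.7
```

Call:
play_rows([
  [0, -4, 0, 0, 0, 0],
  [0, -8, 0, 0, 0, 0],
  [0, -8, 0, 0, 0, 0],
  [0, -8, 0, 0, 0, 0],
  [0, -8, 0, 0, 0, 0],
])

```text
time: 25.37
tool_pos: [0.4603, -0.2935, 0.2576]
tool_rot: [-0.0, 0.743, 0.67, -0.0]
contact_force: [-0.2, -0.4, -7.0]
gripper_width: 0.109
grasp_force: 59.7
```

Call:
play_rows([
  [0, -8, 0, 0, 0, 0],
  [0, -8, 0, 0, 0, 0],
  [0, -8, 0, 0, 0, 0],
  [0, -8, 0, 0, 0, 0],
  [0, 0, 0, 0, 0, 0],
])

```text
time: 25.78
tool_pos: [0.4282, -0.2903, 0.2578]
tool_rot: [-0.0, 0.743, 0.669, -0.0]
contact_force: [0.6, -1.0, -6.4]
gripper_width: 0.109
grasp_force: 59.7
```

Call:
play_rows([
  [15, 1, 0, 0, 0, 0],
  [30, 1.5, 0, 0, 0, 0],
  [35, 2, 0, 0, 0, 0],
  [35, 2, 0, 0, 0, 0],
  [35, 2, 0, 0, 0, 0],
])

```text
time: 26.2
tool_pos: [0.4536, -0.1408, 0.258]
tool_rot: [0.0, 0.743, 0.669, 0.0]
contact_force: [1.2, 1.0, -6.5]
gripper_width: 0.113
grasp_force: 59.7
```

Call:
play_rows([
  [35, 2, 0, 0, 0, 0],
  [35, 2, 0, 0, 0, 0],
  [35, 2, 0, 0, 0, 0],
  [35, 2, 0, 0, 0, 0],
  [31, 1, 0, 0, 0, 0],
])

```text
time: 26.62
tool_pos: [0.4803, 0.0293, 0.2582]
tool_rot: [0.0, 0.742, 0.67, 0.001]
contact_force: [1.0, -0.2, -6.7]
gripper_width: 0.108
grasp_force: 59.7
```

Call:
play_rows([
  [25, 1, 0, 0, 0, 0],
  [20, 0.6, 0, 0, 0, 0],
  [0, 0, 0, 0, 0, -6],
  [0, 0, 0, 0, 0, -6.5],
  [0, 0, 0, 0, 0, -6.5],
])

```text
time: 27.03
tool_pos: [0.4864, 0.0724, 0.2579]
tool_rot: [0.0, 0.619, 0.785, 0.0]
contact_force: [-0.7, 0.0, -6.5]
gripper_width: 0.111
grasp_force: 59.7
```

Call:
play_rows([
  [0, 0, 0, 0, 0, -6.5],
  [0, 0, 0, 0, 0, -5.9],
  [0, 0, 0, 0, 0, 0],
  [0, 0, 0, 0, 0, 0],
  [0, 0, 0, 0, 0, 0],
])

```text
time: 27.45
tool_pos: [0.4863, 0.0717, 0.2578]
tool_rot: [0.0, 0.535, 0.845, 0.0]
contact_force: [1.0, 0.5, -5.9]
gripper_width: 0.11
grasp_force: 59.7
```

```bash
python3 - <<'E'
from h import *
from plant import manip,imaging
st=manip.state()
T=Ro.from_quat([*st["tool_rot"][1:],st["tool_rot"][0]]).as_matrix()
print(st["tool_pos"],T.round(4),st["time"])
f=wristcam(imaging.grab_frame("wrist"),st);I=f["image"]
hsv=cv2.cvtColor(I,cv2.COLOR_RGB2HSV);m=cv2.inRange(hsv,(5,80,60),(22,255,255))
m[:100]=0;m[270:]=0;m[:,200:];m[:,:200]=0;m[:,360:]=0
h=cv2.convexHull(cv2.findNonZero(m));print(cv2.boundingRect(h),cv2.fitEllipse(h))
u=proj(f,[.4865,.072,.007]);print(u)
cv2.imwrite("pics/x.png",I[:,:,::-1])
d=pickle.load(open("f0.pkl","rb"))
for n in("scene","top"):
    g=imaging.grab_frame(n)["image"].astype(int);o=d[n]["image"].astype(int)
    for nm,X in(("jar",[.549,-.087,.055]),("tape",[.4776,-.1005,.018]),("die",[.393,-.088,.034]),("hook",[.4976,-.2975,.2])):
        c=proj(d[n],X).astype(int);s=np.s_[c[1]-8:c[1]+9,c[0]-8:c[0]+9];print(n,nm,np.abs(g[s]-o[s]).mean().round(1))
E
```

```text
[0.48633743 0.07173064 0.25784348] [[-4.285e-01  9.035e-01  2.000e-04]
 [ 9.035e-01  4.285e-01  1.000e-04]
 [ 0.000e+00  2.000e-04 -1.000e+00]] 27.45
(245, 141, 69, 54) ((278.8577880859375, 174.09303283691406), (67.34259033203125, 69.16929626464844), 95.21797180175781)
[278.25713484 178.86967637]
scene jar 2.4
scene tape 3.8
scene die 7.1
scene hook 2.9
top jar 19.4
top tape 13.8
top die 18.9
top hook 27.3
```

Pad-centre checks agree to within a few mm at about (0.484, 0.077), and the bystanders and hook are unchanged in the scene view. I'll shift +3 mm along tool x and set down.

Call:
play_rows([
  [3, 0, 5, 0, 0, 0],
  [0, 0, 20, 0, 0, 0],
  [0, 0, 20, 0, 0, 0],
  [0, 0, 20, 0, 0, 0],
  [0, 0, 20, 0, 0, 0],
])

```text
time: 28.02
tool_pos: [0.4848, 0.0746, 0.1716]
tool_rot: [-0.0, 0.534, 0.846, 0.0]
contact_force: [0.3, 0.3, -6.9]
gripper_width: 0.107
grasp_force: 59.6
```

Call:
play_rows([
  [0, 0, 15, 0, 0, 0],
  [0, 0, 10, 0, 0, 0],
  [0, 0, 6, 0, 0, 0],
  [0, 0, 3, 0, 0, 0],
  [0, 0, 2, 0, 0, 0],
])

```text
time: 28.43
tool_pos: [0.4854, 0.0745, 0.1371]
tool_rot: [0.0, 0.534, 0.846, 0.0]
contact_force: [0.4, -0.6, -6.3]
gripper_width: 0.113
grasp_force: 59.6
```

Call:
play_rows([
  [0, 0, 1.5, 0, 0, 0],
  [0, 0, 1, 0, 0, 0],
  [0, 0, 1, 0, 0, 0],
  [0, 0, 1, 0, 0, 0],
  [0, 0, 0, 0, 0, 0],
])

```text
time: 28.85
tool_pos: [0.4851, 0.0744, 0.1325]
tool_rot: [0.0, 0.534, 0.846, 0.0]
contact_force: [-0.4, -0.2, -5.9]
gripper_width: 0.111
grasp_force: 59.6
```

Call:
play_rows([
  [0, 0, 0.5, 0, 0, 0],
  [0, 0, 0, 0, 0, 0],
])

```text
time: 29.02
tool_pos: [0.485, 0.0744, 0.1319]
tool_rot: [0.0, 0.534, 0.846, 0.0]
contact_force: [0.6, -0.0, -6.2]
gripper_width: 0.107
grasp_force: 59.6
```

Call:
play_rows([
  [0, 0, 0.5, 0, 0, 0],
  [0, 0, 0, 0, 0, 0],
])

```text
time: 29.18
tool_pos: [0.485, 0.0744, 0.1313]
tool_rot: [0.0, 0.534, 0.846, -0.0]
contact_force: [-0.7, 0.7, -6.0]
gripper_width: 0.108
grasp_force: 59.6
```

Call:
play_rows([
  [0, 0, 0.5, 0, 0, 0],
  [0, 0, 0, 0, 0, 0],
])

```text
time: 29.35
tool_pos: [0.4849, 0.0744, 0.1307]
tool_rot: [-0.0, 0.534, 0.846, -0.0]
contact_force: [-0.8, -0.6, -5.6]
gripper_width: 0.112
grasp_force: 59.6
```

Call:
play_rows([
  [0, 0, 0.5, 0, 0, 0],
  [0, 0, 0, 0, 0, 0],
])

```text
time: 29.52
tool_pos: [0.485, 0.0744, 0.1302]
tool_rot: [-0.0, 0.534, 0.846, -0.0]
contact_force: [-0.4, 0.2, -6.0]
gripper_width: 0.112
grasp_force: 59.6
```

Call:
play_rows([
  [0, 0, 0.3, 0, 0, 0],
  [0, 0, 0, 0, 0, 0],
])

```text
time: 29.68
tool_pos: [0.485, 0.0744, 0.1299]
tool_rot: [-0.0, 0.534, 0.846, -0.0]
contact_force: [0.0, -0.2, -5.9]
gripper_width: 0.106
grasp_force: 59.6
```

Call:
play_rows([
  [0, 0, 0.3, 0, 0, 0],
  [0, 0, 0, 0, 0, 0],
])

```text
time: 29.85
tool_pos: [0.485, 0.0744, 0.1297]
tool_rot: [-0.0, 0.534, 0.846, -0.0]
contact_force: [0.2, -0.2, -6.1]
gripper_width: 0.114
grasp_force: 59.6
```

Call:
play_rows([
  [0, 0, 0.5, 0, 0, 0],
  [0, 0, 0, 0, 0, 0],
])

```text
time: 30.02
tool_pos: [0.485, 0.0744, 0.1291]
tool_rot: [-0.0, 0.534, 0.846, -0.0]
contact_force: [0.4, -0.5, -6.4]
gripper_width: 0.107
grasp_force: 59.6
```

Call:
play_rows([
  [0, 0, 0.5, 0, 0, 0],
  [0, 0, 0, 0, 0, 0],
])

```text
time: 30.18
tool_pos: [0.4849, 0.0744, 0.1286]
tool_rot: [-0.0, 0.534, 0.846, -0.0]
contact_force: [-0.1, 0.2, -6.3]
gripper_width: 0.109
grasp_force: 59.6
```

Call:
play_rows([
  [0, 0, 0.5, 0, 0, 0],
  [0, 0, 0, 0, 0, 0],
])

```text
time: 30.35
tool_pos: [0.4849, 0.0744, 0.1281]
tool_rot: [-0.0, 0.534, 0.846, -0.0]
contact_force: [0.0, 0.6, -6.8]
gripper_width: 0.113
grasp_force: 59.6
```

Call:
play_rows([
  [0, 0, 0.5, 0, 0, 0],
  [0, 0, 0.5, 0, 0, 0],
])

```text
time: 30.52
tool_pos: [0.4852, 0.0744, 0.1276]
tool_rot: [0.0, 0.534, 0.846, 0.0]
contact_force: [-0.7, -0.1, -3.2]
gripper_width: 0.108
grasp_force: 60.2
```

Call:
play_rows([
  [0, 0, 0.5, 0, 0, 0],
  [0, 0, 0, 0, 0, 0],
])

```text
time: 30.68
tool_pos: [0.4854, 0.0744, 0.1275]
tool_rot: [0.0, 0.534, 0.846, 0.0]
contact_force: [-2.4, -0.0, -0.7]
gripper_width: 0.11
grasp_force: 60.5
```

Call:
play_rows([
  [0, 0, 0.5, 0, 0, 0],
  [0, 0, 0, 0, 0, 0],
])

```text
time: 30.85
tool_pos: [0.4855, 0.0744, 0.1275]
tool_rot: [0.0, 0.534, 0.846, 0.0]
contact_force: [-2.3, -0.6, 3.3]
gripper_width: 0.112
grasp_force: 61.1
```

```bash
python3 - <<'E'
from h import *
from plant import imaging
# red band in scene now vs at the start: how far the weight is above its old height
d=pickle.load(open("f0.pkl","rb"));g=imaging.grab_frame("scene")
for f in(d["scene"],g):
    hsv=cv2.cvtColor(f["image"],cv2.COLOR_RGB2HSV);m=cv2.inRange(hsv,(0,90,50),(6,255,255))|cv2.inRange(hsv,(170,90,50),(180,255,255))
    m[:170]=0;m[215:]=0;m[:,:235]=0;m[:,285:]=0
    p=np.argwhere(m);print(len(p),p.mean(0),p.min(0),p.max(0))
print(proj(g,[.4865,.0725,.03]),proj(g,[.4865,.0725,.032]),proj(g,[.485,.0755,.03]))
E
```

```text
23 [196.52173913 259.43478261] [193 251] [198 267]
28 [196.67857143 257.17857143] [194 250] [198 266]
[259.30643557 190.19520888] [259.25695703 189.71821075] [258.28700709 189.80302984]
```

Contact made and the pad carries the weight. I'll release and withdraw straight up.

Call:
play_rows([
  [0, 0, -0.3, 0, 0, 0],
  [0, 0, 0, 0, 0, 0],
])

```text
time: 31.07
tool_pos: [0.4855, 0.0743, 0.1275]
tool_rot: [0.001, 0.534, 0.846, 0.0]
contact_force: [-3.5, -1.3, 5.7]
gripper_width: 0.112
grasp_force: 61.3
```

Call:
play_rows([
  [0, 0, 0, 0, 0, 0],
  [0, 0, 0, 0, 0, 0],
  [0, 0, 0, 0, 0, 0],
  [0, 0, 0, 0, 0, 0],
  [0, 0, 0, 0, 0, 0],
], hand=40)

```text
time: 31.48
tool_pos: [0.485, 0.0745, 0.1263]
tool_rot: [0.0, 0.534, 0.846, 0.0]
contact_force: [0.7, -0.6, -0.5]
gripper_width: 0.469
grasp_force: 0.0
```

Call:
play_rows([
  [0, 0, -5, 0, 0, 0],
  [0, 0, -15, 0, 0, 0],
  [0, 0, -25, 0, 0, 0],
  [0, 0, -25, 0, 0, 0],
  [0, 0, -25, 0, 0, 0],
])

```text
time: 31.9
tool_pos: [0.4848, 0.0744, 0.2226]
tool_rot: [-0.0, 0.534, 0.846, -0.0]
contact_force: [0.3, 0.2, 0.1]
gripper_width: 0.473
grasp_force: 0.0
```

Call:
play_rows([
  [40, 0, -15, 0, 0, 0],
  [0, 0, 0, 0, 0, 0],
  [0, 0, 0, 0, 0, 0],
  [0, 0, 0, 0, 0, 0],
  [0, 0, 0, 0, 0, 0],
])

```text
time: 32.32
tool_pos: [0.4678, 0.1091, 0.2349]
tool_rot: [-0.001, 0.534, 0.846, -0.001]
contact_force: [0.2, -0.1, -0.5]
gripper_width: 0.467
grasp_force: 0.0
```

```bash
python3 - <<'E'
from h import *
from plant import manip,imaging
st=manip.state();f=wristcam(imaging.grab_frame("wrist"),st);I=f["image"]
hsv=cv2.cvtColor(I,cv2.COLOR_RGB2HSV);m=cv2.inRange(hsv,(5,80,60),(22,255,255))
m[:120]=0;m[270:]=0;m[:,:200]=0;m[:,370:]=0
h=cv2.convexHull(cv2.findNonZero(m));e=cv2.fitEllipse(h);print("pad",e,plane(f,*e[0],.007))
_,st0,=0,0
g=cv2.cvtColor(I,cv2.COLOR_RGB2GRAY)
w=cv2.inRange(hsv,(90,0,130),(140,60,255));w[:120]=0;w[300:]=0;w[:,:230]=0;w[:,330:]=0
n,l,s,c=cv2.connectedComponentsWithStats(w);print(s[1:][s[1:,4]>60],c[1:][s[1:,4]>60])
for z in(.007,.047,.153):print(z,proj(f,[.485,.0755,z]))
d=pickle.load(open("f0.pkl","rb"));a=imaging.grab_frame("scene");b=d["scene"]
for nm,X in(("jar",[.549,-.087,.055]),("tape",[.4776,-.1005,.018]),("die",[.393,-.088,.034]),("hook",[.4976,-.2975,.2])):
    c=proj(b,X).astype(int);s=np.s_[c[1]-8:c[1]+9,c[0]-8:c[0]+9];print(nm,np.abs(a["image"][s].astype(int)-b["image"][s]).mean().round(1))
# cylinder + tab in scene: dark tab column compare
for q in(b,a):
    k=(q["image"].max(2)<70);k[:150]=0;k[178:]=0;k[:,:240]=0;k[:,275:]=0;p=np.argwhere(k);print(len(p),p.mean(0),p.min(0))
cv2.imwrite("pics/end.png",I[:,:,::-1])
E
```

```text
pad ((279.8550109863281, 213.11302185058594), (67.94703674316406, 71.03634643554688), 92.91841888427734) [0.48494374 0.07710795 0.007     ]
[[257 205  19  43 559]
 [287 214  17  33 263]] [[267.28085868 225.77817531]
 [296.53612167 230.80988593]]
0.007 [279.30954206 214.31352234]
0.047 [279.27487417 225.30087643]
0.153 [279.1276371  271.96497073]
jar 2.4
tape 2.4
die 3.5
hook 2.9
133 [168.26315789 255.87969925] [160 249]
137 [168.22627737 255.16788321] [160 248]
```

```bash
python3 -c "
from plant import manip
print(manip.job_done())"
```

```text
the job is handed in; nothing more can be done
None
```

The check weight hung still and untouched on the hook for over 3 seconds, then I lifted it off slowly and set it back upright, within a few mm of the pad's centre; the last images show the hook back up and the die block, tape and jar unmoved, and I handed the job in at about 32 s (no verdict came back).

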